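Seat a feed roller in the V-blocks of its service stand and clamp it

ROBOT

A 6-joint arm with a two-finger parallel gripper is mounted at the origin on a cart in front of the work surface, level with it; the furniture and walls round the work are solid. World frame = base frame: x ahead of the robot, y to its left, z up, the work surface at z = 0. Lengths are in mm, angles in degrees, forces in N, time in s.
With the tool pointing down it reaches from about 350 to 850 mm from the base axis. Payload 8.1 kg.
Tool frame: the origin (TCP) lies between the finger pads; the fingertips stand r.nose_length ahead of it and the grasp point (between the pads) lies 3 mm ahead of it (r.nose_length is the distance from the TCP to the fingertips, in mm); x points along the fingers, y is the direction in which the jaws open and shut, and the axes are right-handed (so a half turn about x gives the same grasp; the last joint's range is limited). The gripper opens to 85 mm and grips with 20 to 120 N. Pads are 22 mm wide; open, the fingers measure 114 mm over their backs; the gripper's body (76 mm by 85 mm) begins 54 mm behind the grasp point. The pads swing forward as they close: fully open they stand 13 mm farther back than shut.
Start: joints at [-74.507, 7.471, 85.268, -0, 87.261, -4.893], TCP at [209.024, -562.418, 253.292] pointing down, gripper open.
Joint ranges: [-169.43, 169.43], [-51.17, 129.36], [1.28, 143.12], [-76.62, 256.62], [0, 156.53], [-152.29, 152.29]. Speed limits (degrees/s): [136.94, 136.94, 159.86, 180, 180, 180].

INTERFACE

Orientations are given as [roll, pitch, yaw] about the fixed x, y, z axes, in that order (R = Rz(yaw) Ry(pitch) Rx(roll)).
In Python, from bench import sense, optics, order, r gives the robot as it stands.
- The arm moves only by the tool carry_out, never from a script. Its argument "commands" is one flat list of numbers, 7 for each row, row after row: the shift along the tool's x, y, z in m, then the turn, a rotation vector about the tool's x, y, z in degrees, then the closure, from -1 (fully open) to 1 (shut), so that 0 is half open. A call has 1 to 12 rows; each row is the pose to reach, as a shift and turn from the pose measured when the call began, along the tool's axes at that moment; what a row does not reach only later rows make up. A row lasts 1/8 s, in which the tool goes at most 62.5 mm and 10.7 degrees, less where a joint would pass 70% of its speed; a pose out of reach is approached as far as the arm can. A call with a gripper value outside its range is refused whole. The fingers move at their own pace and stop on an object; "grip_force" is the grip in N (left out, the last holds). Time passes only in rows, so rows that repeat a pose let the fingers close. It gives the time, the measured TCP pose, the force and the opening at its end, in the units of the state.
- sense(): the state, without advancing time (a new reading comes with each control period).
- optics.snapshot(name): name is "scene" or "top" or "wrist"; returns (picture, depth): 384x512x3 uint8, red, green, blue; 384x512 float32, mm along the optical axis (not along the pixel's ray), 0 where there is no reading.
- optics.calibration(name): a dict with "mtx" (3x3 intrinsics, pixels), "k1" (the pictures are not rectified: a ray, as slopes to the right and down, at radius r is drawn at 1 + k1 r^2 times it, then the intrinsics apply), "extrinsics" (4x4, takes a point from camera to world coordinates). Camera axes: x right, y up, looking along -z (the intrinsics and any distortion apply to the point x, -y, -z); pixel columns grow to the right and rows downward; lengths in mm; the calibration is good to about 2 mm. A picture is of the moment at which its call begins: read the wrist's pose just before it. calibration takes no time and is no camera call; for the wrist camera it gives the pose at the moment of the call.
- order.hand_in(): hands the job in, once; it reports no verdict.
The state is a dict: "time": time; "joint_pos": joint angles; "qd": joint speeds; "joint_efforts": joint torques, N m; "tool_pos": TCP position; "tcp_rot": TCP orientation; "ft_force": force on the tool from outside, world axes, zero at the start; "wrist_torque": the same for the moment, N m; "finger_gap": finger opening in mm.
Only numpy, scipy, OpenCV 4.12 (cv2) and the standard library are available. Lean on these libraries where they do the work, as an engineer would, in place of code of your own. Each camera call takes 0.05 s, during which the arm holds its last target. There are 200 camera calls.

TASK

Get the printer's feed roller ready for servicing: take it out of its rack and lower it gently into the two V-blocks of the stand, keeping hold of it until you feel it bear in both of them, and then let go. When it lies free and centred in the V-blocks, swing the hold-down arm over and press it down until its rubber pad bears on the roller. Neither drop the roller into the V-blocks nor press it or the arm down hard, and leave the other things on the desk where they are.

Things in the scene. Friction and masses are not known exactly. Their poses are not given: they have to be found in the camera images.
- roller: the feed roller: black rubber sleeve 30 mm in diameter and 84 mm long in the middle of a steel shaft 14 mm in diameter and 160 mm long; about 0.25 kg (varies). Origin at its middle, on the axis; its x axis runs along the shaft (it may have rolled about that axis). Take it by the sleeve, across the axis, from above.
- rack: grey rack in which the roller lies at the start, shaft level along the rack's x axis: base 150 x 64 x 8 mm, at x = -61 and +61 mm an end plate 10 mm thick and 53 mm high with an open U slot 18 mm wide, in which the shaft's ends lie with the axis 45 mm above the desk. Origin at the centre of the underside. Fixed.
- stand: the service stand, fixed to the desk: grey base plate 215 x 90 x 10 mm (x from -87 to +127 mm). Origin on the underside, right below the middle between two aluminium V-blocks; x along the Vs' common line towards the hinge post of the hold-down arm, z up. V-blocks at x = -60 and +60 mm, each 12 mm thick along x; 90-degree Vs open upward, mouth about 39 mm wide, flank tops about 19 mm above the root.
- v_middle (a point): point on the stand, midway between the V-blocks, 65 mm above its underside: the middle of a seated roller (shaft ends in the Vs, axis along stand x, y = 0, middle within 9 mm), but for height: the V-blocks stand on a carriage locked at a height that is NOT measured, so the seated axis lies anywhere 57 to 73 mm above the underside. They do not give. Carriage plate: 35 mm below that axis.
- clamp: the hold-down arm: steel bar 16 mm wide, 9 mm thick, pivoted on the stand's post at stand x = 108, z = 100 mm. Origin at the pivot; the arm runs along its own -x and turns about its y axis (stand y). Starts about upright (1.5 to 1.8 rad from level), clear of the V-blocks; level, it points along stand -x over the roller. A friction pivot (0.25 N m) keeps it where it is left, also pressed on the roller.
- crossbar (a point): middle of the black crossbar (12 mm in diameter, 44 mm long along y) at the arm's end, 95 mm from the pivot. About 3 N here turns the arm. A sprung round rubber pad 18 mm across sits under the arm 78 mm from the pivot, its face 19.5 mm below the arm's centre line; pressed, it gives up to 6 mm at 1.5 N per mm, then bottoms.
- wood_stamp: wooden rubber stamp 52 x 30 x 62 mm, standing; bystander. Origin at the centre of its underside.
- tube: small white tube lying flat, 31 x 104 x 17 mm; bystander. Origin at the centre of its underside.
- scissors: black-handled scissors lying flat, 70 x 139 x 11 mm; bystander. Origin at the centre of their underside.
Not all that is in view belongs to the job. There is more than one size of the roller; the job needs the larger.

How it is judged:
By the outcome, as a careful person would: the job done as asked, in the order asked, and still so for the second after the job is handed in, with the robot touching nothing.
It also fails if it takes over 67 s, if anything falls off the work surface, if the arm or the gripper's body presses on something with over 40 N, if the wrist force passes 120 N, or if a joint passes its speed limit or range.

## Working session

There is one attempt and no reset: what is moved stays moved. The work goes in short steps, Python scripts to look and compute and a tool call to move; the robot and the scene stay as the last step left them, time stands still between calls to the robot, and variables do not carry over. Pictures are saved under pics/ and viewed, about 8 in all and at most 12, crops included, and the job is handed in when it is done.

Besides the shell and the picture viewer there is one more tool, called after ">>>" as name(argument=value, ...) on one line, values as JSON. carry_out: Moves the arm, as the interface text tells. Its arguments: {"type":"object","properties":{"commands":{"type":"array","items":{"type":"number"}},"grip_force":{"type":"number"}},"required":["commands"]}

```bash
mkdir -p pics; cat > h.py <<'E'
import numpy as np, cv2
from bench import sense, optics, order, r
from scipy.spatial.transform import Rotation as R
def snap(n,f):
    c=optics.calibration(n); p,d=optics.snapshot(n); cv2.imwrite(f'pics/{f}.png',p[:,:,::-1]); np.savez(f'pics/{f}.npz',p=p,d=d,mtx=c['mtx'],k1=c['k1'],ex=c['extrinsics']); return p,d
def load(f): return np.load(f'pics/{f}.npz')
def cloud(f):
    z=load(f); d=z['d']; h,w=d.shape; v,u=np.mgrid[:h,:w]
    return pix(z,u.ravel(),v.ravel(),d.ravel()).reshape(h,w,3)
def pix(z,u,v,d):
    K=np.array(z['mtx']); pts=np.stack([u,v],-1).astype(float).reshape(-1,1,2)
    n=cv2.undistortPoints(pts,K,np.array([float(z['k1']),0,0,0,0])).reshape(-1,2)
    c=np.stack([n[:,0]*d,-n[:,1]*d,-d*np.ones(len(n)),np.ones(len(n))],1)
    return (c@np.array(z['ex']).T)[:,:3]
E
python3 - <<'E'
from h import *
print(sense(), r.nose_length)
for n in('scene','top'):
    p,d=snap(n,n+'0'); 
a=cv2.imread('pics/scene0.png');b=cv2.imread('pics/top0.png')
print(optics.calibration('top'))
E
```

```text
{'time': 0.0, 'joint_pos': array([-7.45080071e+01,  7.51328328e+00,  8.53303710e+01, -1.54329664e-03,
        8.72596226e+01, -4.89339434e+00]), 'qd': array([ 0.00810738, -0.01059571, -0.03579984, -0.24884725, -0.10769635,
        0.06616558]), 'joint_efforts': array([-5.33549228e-04, -5.69390702e+01, -5.00565612e+01, -2.82187411e-04,
        1.46290640e-02, -1.27480976e-05]), 'tool_pos': array([ 208.87373229, -561.9319696 ,  252.25293578]), 'tcp_rot': array([-94.03832402,  89.89671162, 106.34713835]), 'ft_force': array([-0.12056735, -0.2247427 ,  0.54723778]), 'wrist_torque': array([-0.05149225, -0.07407466,  0.03004053]), 'finger_gap': 85.34916859982098} 22.0
{'mtx': array([[386.36576364,   0.        , 256.87781902],
       [  0.        , 386.36576364, 189.79949848],
       [  0.        ,   0.        ,   1.        ]]), 'k1': -0.013686624440850115, 'extrinsics': array([[-3.78440566e-03,  9.97790525e-01, -6.63305846e-02,
         5.04508378e+02],
       [-9.99957426e-01, -3.21771023e-03,  8.64825434e-03,
         9.97789055e+01],
       [ 8.41571364e-03,  6.63604891e-02,  9.97760222e-01,
         1.08491803e+03],
       [ 0.00000000e+00,  0.00000000e+00,  0.00000000e+00,
         1.00000000e+00]])}
```

View pics/top0.png

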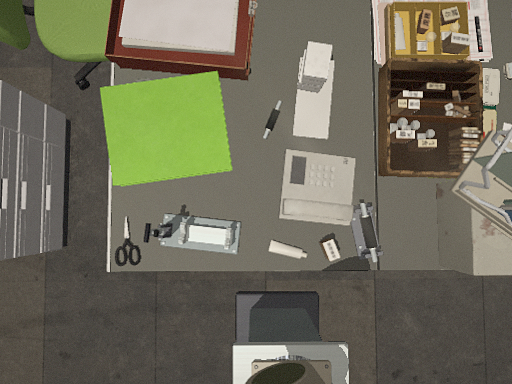

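View pics/scene0.png

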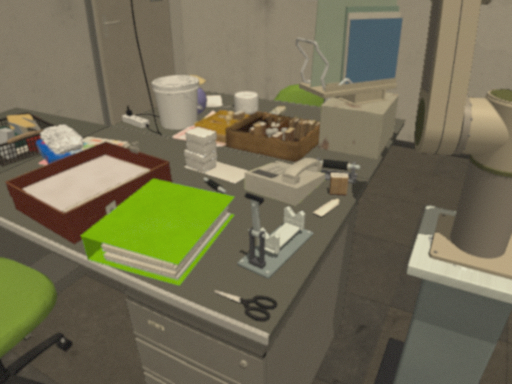

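```bash
python3 - <<'E'
from h import *
b=cv2.imread('pics/top0.png')
A=cv2.resize(b[195:275,110:250],None,fx=5.6,fy=5.6,interpolation=cv2.INTER_CUBIC)[:440,:784]
B=cv2.resize(b[195:275,310:390],None,fx=4.8,fy=4.8,interpolation=cv2.INTER_CUBIC)
C=cv2.resize(b[90:150,250:300],None,fx=3,fy=3,interpolation=cv2.INTER_CUBIC)
M=np.zeros((600,790,3),np.uint8)
A=cv2.resize(A,(560,320)); M[:320,:560]=A; M[:180,570:720]=C; M[325:325+270,:270]=cv2.resize(B,(270,270))
cv2.imwrite('pics/cropA.png',M)
P=cloud('top0')
for n,(u,v) in dict(base=(290,370),rack=(366,232),stand=(205,235),xbar=(147,233),pen=(271,119),sc=(125,250),tube=(288,250),stamp=(330,248),phone=(318,190)).items(): print(n,P[v,u].round())
print(P[200:270:6,366].round())
E
```

```text
base [202.  29. 308.]
rack [ 460. -199.   57.]
stand [452. 232.  31.]
xbar [466. 343. 199.]
pen [773.  50.  22.]
sc [411. 455.   9.]
tube [410.   6.  16.]
stamp [ 418. -101.   64.]
phone [573. -75.  42.]
[[ 547. -217.   -1.]
 [ 530. -214.    9.]
 [ 513. -202.   50.]
 [ 497. -199.   59.]
 [ 481. -198.   60.]
 [ 465. -199.   57.]
 [ 449. -199.   55.]
 [ 433. -200.   51.]
 [ 413. -212.    6.]
 [ 401. -198.   53.]
 [ 379. -214.   -3.]
 [ 362. -214.   -2.]]
```

View pics/cropA.png

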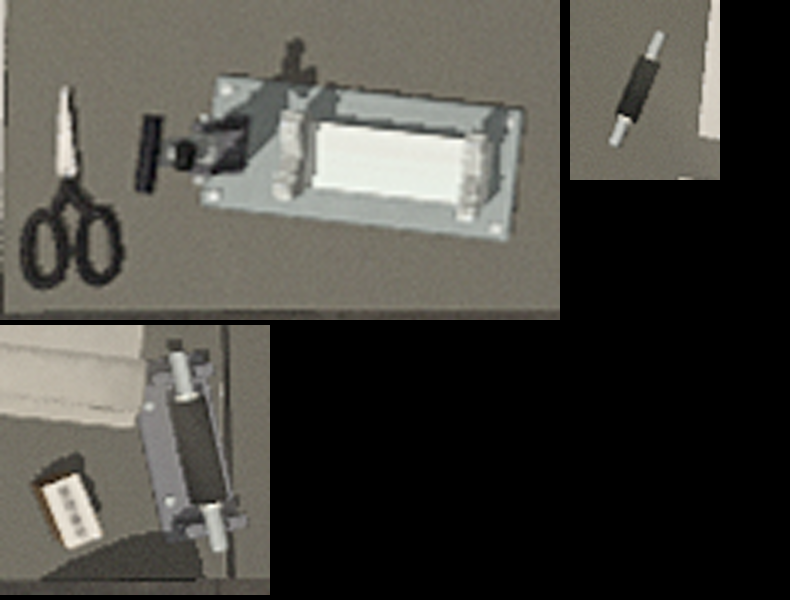

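```bash
cat >> h.py <<'E'
def ray(z,u,v,h):
    "point where pixel ray meets world height h"
    a=pix(z,np.array([u]),np.array([v]),np.array([1.]))[0]; c=np.array(z['ex'])[:3,3]; return c+(a-c)*(h-c[2])/(a[2]-c[2])
E
python3 - <<'E'
from h import *
z=load('top0')
a=ray(z,362.7,200.9,50);b=ray(z,375.8,261.7,50);print('roller',a,b,(a+b)/2,np.degrees(np.arctan2(*(b-a)[1::-1])))
def c(u,v): return 110+u/4, 195+v/4
# base plate corners in crop A (z=10)
for q in [(221,74),(523,108),(510,240),(200,207)]: print(ray(z,*c(*q),10).round(1))
print('V', ray(z,*c(290,155),65),ray(z,*c(475,178),65))
print('xbar', ray(z,*c(148,153),199))
P=cloud('top0')
for nm,u0,u1,v0,v1 in [('V',178,236,218,252)]:
    q=P[v0:v1,u0:u1].reshape(-1,3); print(np.histogram(q[:,2],bins=np.arange(0,110,5)))
print(sense()['tool_pos'],optics.calibration('wrist')); 
print(R.from_euler('xyz',sense()['tcp_rot'],degrees=True).as_matrix().round(3))
E
```

```text
roller [ 542.48250685 -193.58764277   50.        ] [ 380.37400493 -225.19930748   50.        ] [ 461.42825589 -209.39347512   50.        ] -168.96561842481802
[510.9 344.9  10. ]
[486.6 135.5  10. ]
[396.  144.6  10. ]
[419.4 358.3  10. ]
V [457.38807362 286.50382003  65.        ] [441.9264246  165.19862527  65.        ]
xbar [464.99049988 342.84143985 199.        ]
(array([ 55, 579, 306,   1,   0, 120, 508,  55,   6,  11,   7,  24,  43,
        48,  75,  35,   1,   0,   0,   0,   0]), array([  0,   5,  10,  15,  20,  25,  30,  35,  40,  45,  50,  55,  60,
        65,  70,  75,  80,  85,  90,  95, 100, 105]))
[ 208.88744315 -561.96862626  252.34971595] {'mtx': array([[289.54602161,   0.        , 251.05402816],
       [  0.        , 289.54602161, 192.36942862],
       [  0.        ,   0.        ,   1.        ]]), 'k1': -0.02503416847229846, 'extrinsics': array([[ 3.47790763e-01,  8.85477953e-01,  3.08172646e-01,
         2.88609090e+02],
       [-9.37571984e-01,  3.28676754e-01,  1.13711768e-01,
        -5.32379098e+02],
       [-5.99921371e-04, -3.28481941e-01,  9.44510060e-01,
         3.73740667e+02],
       [ 0.00000000e+00,  0.00000000e+00,  0.00000000e+00,
         1.00000000e+00]])}
[[-0.     0.348 -0.937]
 [ 0.002 -0.937 -0.348]
 [-1.    -0.002 -0.   ]]
```

```bash
python3 - <<'E'
from h import *
P=cloud('top0').reshape(-1,3)
for x in range(150,700,50):
    row=[]
    for y in range(-700,500,50):
        m=(abs(P[:,0]-x)<25)&(abs(P[:,1]-y)<25)&(P[:,2]<1000); row.append(int(P[m,2].max()) if m.any() else -99)
    print(x,row)
s=sense();T=R.from_euler('xyz',s['tcp_rot'],degrees=True)
print(T.inv().apply(np.array([459,-209,252])-s['tool_pos']))
E
```

```text
150 [-691, -686, -688, -685, -689, -689, -689, -688, -689, -685, -598, 2, 4, 4, 3, 3, 297, 3, -598, -690, -687, -689, -691, -690]
200 [-690, -687, -687, -690, -688, -689, -689, -689, -691, -692, -688, -691, -688, -685, 395, 367, 337, -686, -691, -689, -693, -691, -689, -689]
250 [-691, -689, -688, -690, -686, -693, -686, -690, -693, -694, -691, -694, -693, -687, -685, -690, -691, -691, -688, -690, -690, -690, -690, -691]
300 [-99, -99, -99, -99, -99, -99, -99, -99, -99, -99, -99, -99, -99, -99, -99, -99, -99, -99, -99, -99, -99, -99, -99, -99]
350 [-99, -99, -99, -99, 181, 181, 180, 5, 4, 3, 4, 3, 3, 3, 3, 5, 3, 5, 3, 4, 3, 3, 6, 12]
400 [-99, -99, -99, -99, 183, 182, 183, 4, 4, 55, 62, 5, 65, 17, 19, 17, 5, 78, 73, 14, 16, 11, 11, 13]
450 [-99, -99, -99, -99, 187, 250, 181, 5, 4, 55, 62, 8, 65, 4, 11, 14, 3, 78, 76, 36, 185, 201, 5, 14]
500 [-99, -99, -99, -99, 182, 302, 304, 4, 5, 10, 62, 90, 100, 105, 106, 80, 4, 13, 13, 37, 82, 201, 4, 13]
550 [-99, -99, -99, -99, -99, 293, 269, 376, 4, 4, 56, 89, 100, 106, 106, 75, 4, 6, 6, 6, 4, 4, 5, 4]
600 [-99, -99, -99, -99, -99, 309, 385, 420, 420, 79, 25, 39, 53, 59, 63, 51, 5, 5, 66, 66, 68, 67, 68, 68]
650 [-99, -99, -99, -99, 80, 273, 320, 420, 10, 80, 30, 40, 50, 60, 65, 4, 3, 66, 68, 69, 69, 71, 70, 72]
[   0.80491233 -243.73858104 -357.39910569]
```

>>> carry_out(commands=[0,-0.05,-0.047,3,0,0,-1,0,-0.1,-0.094,6,0,0,-1,0,-0.152,-0.143,9,0,0,-1,0,-0.175,-0.196,9,0,0,-1,0,-0.198,-0.25,9,0,0,-1,0,-0.221,-0.304,9,0,0,-1,0,-0.244,-0.357,9,0,0,-1,0,-0.244,-0.357,9,0,0,-1,0,-0.244,-0.357,9,0,0,-1])

```text
time: 1.23
tool_pos: [458.4, -208.6, 252.3]
tcp_rot: [-59.4, 89.9, 132.1]
ft_force: [-0.5, 0.3, 0.5]
finger_gap: 85.7
```

```bash
python3 - <<'E'
from h import *
snap('wrist','w1'); s=sense(); print(s['time'],s['tool_pos'],s['tcp_rot'],s['joint_pos'])
P=cloud('w1')
m=(P[...,2]>35)&(P[...,2]<70)&(abs(P[...,0]-461)<100)&(abs(P[...,1]+209)<50)
print(m.sum())
p=cv2.imread('pics/w1.png'); cv2.imwrite('pics/w1b.png',cv2.resize(p,(800,600)))
E
```

```text
1.275 [ 457.98668929 -209.24866251  252.40855327] [-60.61350588  89.87651793 130.76865827] [-3.04184559e+01 -7.48707362e+00  1.00316829e+02  3.98649732e-02
  8.72871304e+01  4.81974525e+01]
3479
```

View pics/w1b.png

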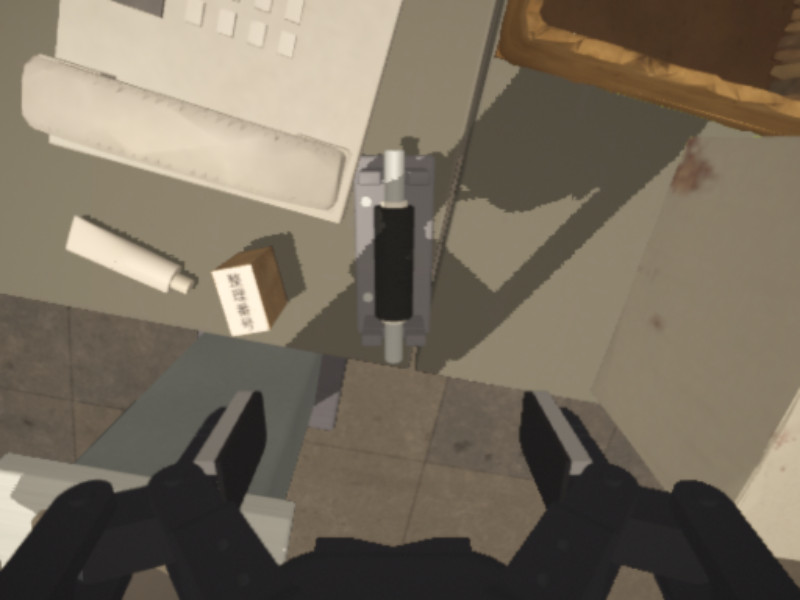

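```bash
python3 - <<'E'
from h import *
z=load('w1'); k=1.5625; s=sense(); T=R.from_euler('xyz',s['tcp_rot'],degrees=True)
f=lambda u,v,h: ray(z,u/k,v/k,h)
a,b=f(394,151,45),f(394,362,45); print('shaft',a,b,np.linalg.norm(a-b),(a+b)/2,np.degrees(np.arctan2(*(a-b)[1::-1])))
c,d=f(393.5,205,55),f(393.5,320,55); print('sleeve',c,d,np.linalg.norm(c-d),(c+d)/2)
print('phone corner',f(340,220,20),f(345,150,40))
P=cloud('w1');q=P[(P[...,2]>48)&(P[...,2]<70)&(abs(P[...,0]-461)<100)&(abs(P[...,1]+209)<30)]
print(len(q),q.mean(0), 'top',np.percentile(q[:,2],[50,90,98]))
v=np.linalg.svd((q-q.mean(0))[:,:2])[2][0];print(np.degrees(np.arctan2(v[1],v[0])))
m=(c+d)/2;print(T.as_matrix().round(3)); print('tool delta',T.inv().apply(m-s['tool_pos']))
E
```

```text
shaft [ 536.94408922 -193.53023988   45.        ] [ 378.10490968 -225.87018828   45.        ] 162.09798648266485 [ 457.52449945 -209.70021408   45.        ] 11.508226960057295
sleeve [ 501.93715471 -200.27551743   55.        ] [ 417.68726915 -217.39748514   55.        ] 85.97211753739711 [ 459.81221193 -208.83650129   55.        ]
phone corner [ 477.9559067  -162.60578218   20.        ] [ 530.73458915 -159.72067926   40.        ]
2970 [ 465.23694013 -208.18617498   55.47101366] top [55.15757523 60.29991301 61.25542365]
-170.29239596675973
[[-0.001  0.197 -0.98 ]
 [ 0.002 -0.98  -0.197]
 [-1.    -0.002  0.001]]
tool delta [197.40619843   0.32691972  -2.07972621]
```

```bash
python3 - <<'E'
from h import *
for f in('w1','top0'):
    P=cloud(f).reshape(-1,3); d=P[:,:2]-[458.5,-209.3]; c,s=np.cos(np.radians(11.4)),np.sin(np.radians(11.4))
    al=d@[c,s]; ac=d@[-s,c]
    for lo in range(-55,60,10):
        print(f,lo,[int(P[(al>=lo)&(al<lo+10)&(ac>=k)&(ac<k+10),2].max(initial=-9)) for k in range(-80,90,10)])
E
```

```text
w1 -55 [2, 2, 2, 1, 9, 54, 53, 53, 54, 52, 52, 8, 2, 1, 1, 2, 1]
w1 -45 [2, 3, 2, 2, 8, 10, 56, 61, 62, 56, 11, 9, 1, 2, 2, 2, 2]
w1 -35 [2, 2, 1, 2, 9, 10, 57, 62, 61, 56, 10, 9, 2, 2, 2, 2, 3]
w1 -25 [2, 3, 2, 2, 10, 9, 57, 62, 61, 57, 10, 8, 1, 2, 2, 2, 2]
w1 -15 [301, 305, 304, 304, 8, 10, 57, 62, 61, 57, 10, 7, 304, 299, 305, 303, 2]
w1 -5 [2, 302, 300, 309, 312, 10, 57, 61, 61, 56, 10, 312, 311, 299, 313, 301, 2]
w1 5 [317, 320, 319, 309, 319, 317, 318, 318, 318, 318, 318, 320, 311, 320, 320, 316, 2]
w1 15 [2, 297, 2, 309, 321, 323, 324, 61, 61, 324, 323, 323, 311, 2, 2, 2, 2]
w1 25 [2, 3, 2, 1, 9, 10, 57, 61, 61, 56, 10, 25, 31, 32, 32, 2, 2]
w1 35 [2, 3, 1, 2, 8, 10, 57, 61, 61, 57, 10, 30, 71, 70, 34, 36, 38]
w1 45 [2, 2, 2, 2, 9, 10, 10, 56, 55, 11, 10, 72, 79, 82, 86, 87, 87]
w1 55 [3, 2, 2, 2, 9, 55, 55, 53, 53, 55, 55, 74, 81, 86, 89, 92, 94]
top0 -55 [2, 2, 2, 2, 6, 37, 54, 53, 50, 54, 53, 8, 2, 0, 2, 0, 3]
top0 -45 [2, 1, 3, 2, 2, 10, -9, 62, 61, 53, 10, 7, 1, 1, 2, 0, 1]
top0 -35 [1, 3, 4, 0, 3, 11, 54, 59, 61, 57, 10, 9, 5, 3, 2, 4, 0]
top0 -25 [2, 1, 1, 2, 7, 7, 51, 60, 61, 58, 9, 7, 2, 2, 1, 1, 2]
top0 -15 [1, 2, 1, 3, 5, 8, 54, 60, 62, 57, 12, 9, 2, 1, 1, 2, 2]
top0 -5 [0, 0, 2, 1, 2, 8, 50, 60, 61, 59, 9, 7, 4, 2, 1, 3, 1]
top0 5 [4, 2, 3, 1, 2, 9, 54, 59, 59, 59, 10, 8, 1, 1, 2, 3, 2]
top0 15 [3, 2, 2, 1, 5, 10, 53, 61, 62, 56, 10, 6, 1, 1, 4, 4, 3]
top0 25 [1, 2, 3, 1, 7, 10, 53, 61, 61, 55, 11, 9, 30, 31, 29, 0, 3]
top0 35 [3, 2, 2, 1, 5, 9, -9, 60, 60, 56, 12, 5, 59, 62, 34, 39, 38]
top0 45 [0, 2, 3, 1, 2, 10, 10, 54, 52, 44, 12, 62, 74, 82, 82, 83, 38]
top0 55 [3, 3, 2, 3, -1, 52, 55, 53, 53, 53, 54, 73, 77, 83, 87, 92, 94]
```

>>> carry_out(commands=[0.05,0,0,0,0,0,-0.2,0.1,0,0,0,0,0,-0.2,0.15,0,0,0,0,0,-0.2,0.18,0,0,0,0,0,-0.2,0.195,0,0,0,0,0,-0.2,0.204,0,0,0,0,0,-0.2,0.204,0,0,0,0,0,-0.2,0.204,0,0,0,0,0,-0.2])

```text
time: 2.28
tool_pos: [458.6, -209.6, 49.8]
tcp_rot: [-149.8, 90.0, 41.6]
ft_force: [0.3, -0.7, 0.2]
finger_gap: 51.0
```

>>> carry_out(commands=[0.002,0,0,0,0,0,0.6,0.002,0,0,0,0,0,1,0.002,0,0,0,0,0,1,0.002,0,0,0,0,0,1,0.002,0,0,0,0,0,1,0.002,0,0,0,0,0,1,0.002,0,0,0,0,0,1], grip_force=40)

```text
time: 3.15
tool_pos: [459.5, -210.0, 48.8]
tcp_rot: [154.7, 89.9, -14.0]
ft_force: [-0.0, -0.5, 6.1]
finger_gap: 28.9
```

>>> carry_out(commands=[-0.005,0,0,0,0,0,1,-0.015,0,0,0,0,0,1,-0.04,0,0,0,0,0,1,-0.08,0,0,0,0,0,1,-0.12,0,0,0,0,0,1,-0.15,0,0,0,0,0,1,-0.15,0,0,0,0,0,1])

```text
time: 4.03
tool_pos: [460.6, -210.7, 201.9]
tcp_rot: [142.8, 89.5, -25.8]
ft_force: [0.8, -0.7, -3.8]
finger_gap: 28.7
```

```bash
python3 - <<'E'
from h import *
s=sense();T=R.from_euler('xyz',s['tcp_rot'],degrees=True); print(s['tool_pos'],s['ft_force'],s['wrist_torque'],s['finger_gap'],s['joint_pos'])
print(T.as_matrix().round(3),T.inv().apply(np.array([540,216,199])-s['tool_pos']))
E
```

```text
[ 460.60493241 -210.7438233   201.87625878] [ 0.78639741 -0.728933   -3.76158655] [ 0.02925542 -0.00522563 -0.04260392] 28.67466716790023 [-3.04121053e+01 -5.83936724e+00  1.04115719e+02  3.69792287e-02
  8.12734443e+01  4.81941977e+01]
[[ 0.007  0.197 -0.98 ]
 [-0.003 -0.98  -0.197]
 [-1.     0.005 -0.006]] [   1.97718455 -402.67651306 -162.07978566]
```

>>> carry_out(commands=[0,-0.05,-0.02,-9,0,0,1,0,-0.1,-0.04,-18,0,0,1,0,-0.15,-0.06,-27,0,0,1,0,-0.2,-0.08,-36,0,0,1,0,-0.25,-0.1,-45,0,0,1,0,-0.3,-0.12,-54,0,0,1,0,-0.35,-0.14,-63,0,0,1,0,-0.402,-0.162,-72,0,0,1,0,-0.402,-0.162,-72,0,0,1,0,-0.402,-0.162,-72,0,0,1,0,-0.402,-0.162,-72,0,0,1])

```text
time: 5.4
tool_pos: [539.6, 214.0, 200.0]
tcp_rot: [59.9, 89.6, -36.8]
ft_force: [-0.4, 0.6, -3.3]
finger_gap: 28.8
```

```bash
python3 - <<'E'
from h import *
snap('wrist','w2'); s=sense();T=R.from_euler('xyz',s['tcp_rot'],degrees=True); print(s['tool_pos'],s['ft_force'],s['wrist_torque'],s['finger_gap'],s['joint_pos'])
print(T.as_matrix().round(3))
p=cv2.imread('pics/w2.png'); cv2.imwrite('pics/w2b.png',cv2.resize(p,(800,600)))
E
```

```text
[539.82472321 214.01459195 200.41741207] [-0.03839337 -0.10858307 -3.09532002] [-0.02461688 -0.05567011 -0.02442919] 28.213756508650675 [16.75622784  5.99030764 92.43044054 -0.32196163 81.2999749  23.53621282]
[[ 0.006  0.993 -0.117]
 [-0.004 -0.117 -0.993]
 [-1.     0.007  0.003]]
```

View pics/w2b.png

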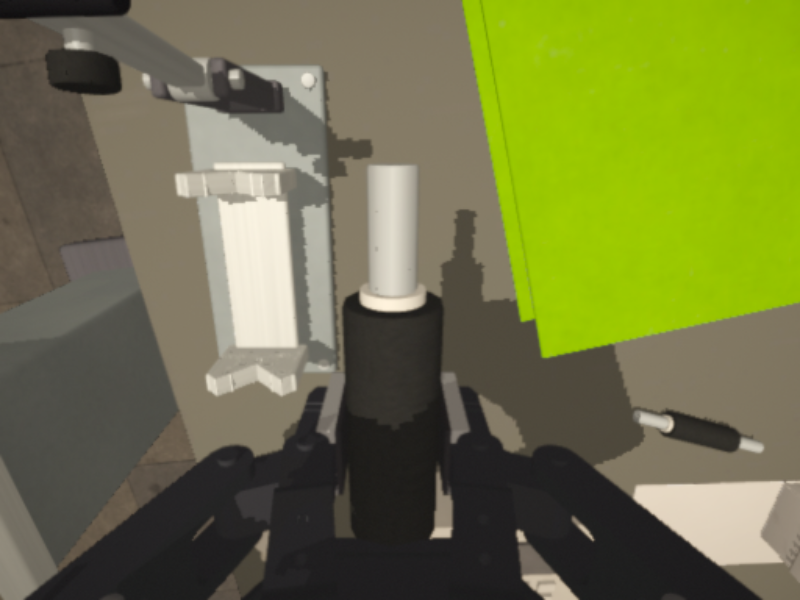

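```bash
cat > fit.py <<'E'
from h import *
import sys
O=np.array([450.5,226.]); a=np.radians(83.2); X=np.array([np.cos(a),np.sin(a)]); Y=np.array([-X[1],X[0]])
P=cloud(sys.argv[1]).reshape(-1,3); d=P[:,:2]-O; sx=d@X; sy=d@Y; z=P[:,2]
m=(abs(sx)<45)&(abs(sy)<14)&(z>20)&(z<45); print('plate z',np.median(z[m]),m.sum())
for c in(-60,60):
    m=(abs(sx-c)<12)&(abs(sy)<26)&(z>45)&(z<95); print('block',c,m.sum(),'sx',np.percentile(sx[m],[2,50,98]).round(1),'sy',np.percentile(sy[m],[1,99]).round(1),'top',np.percentile(z[m],[50,90,97]).round(1))
    for y in range(-26,26,3):
        k=m&(sy>=y)&(sy<y+3); print((y+1.5,k.sum(),round(float(np.median(z[k])),1)) if k.any() else None,end=' ')
    print()
m=(z>110)&(z<215)&(abs(sy)<40)&(sx>40)&(sx<180)
for h in range(110,215,10):
    k=m&(z>=h)&(z<h+10)
    if k.any(): print(h,k.sum(),np.percentile(sx[k],[2,50,98]).round(),np.percentile(sy[k],[2,50,98]).round())
E
python3 fit.py w2; echo; python3 fit.py top0
python3 - <<'E'
from h import *
snap('scene','s1'); p=cv2.imread('pics/s1.png'); cv2.imwrite('pics/s1b.png',cv2.resize(p[60:290,180:420],None,fx=2.5,fy=2.5,interpolation=cv2.INTER_CUBIC))
E
```

```text
plate z 33.455972907337866 2268
block -60 1138 sx [-62.7 -52.  -50.9] sy [-25.6  24.3] top [65.5 76.8 78.6]
(-24.5, np.int64(86), 75.0) (-21.5, np.int64(72), 72.7) (-18.5, np.int64(66), 70.6) (-15.5, np.int64(62), 67.1) (-12.5, np.int64(54), 66.1) (-9.5, np.int64(46), 63.9) (-6.5, np.int64(47), 61.6) (-3.5, np.int64(42), 59.8) (-0.5, np.int64(63), 60.7) (2.5, np.int64(70), 63.5) (5.5, np.int64(73), 66.7) (8.5, np.int64(85), 69.5) (11.5, np.int64(80), 72.6) (14.5, np.int64(88), 75.0) (17.5, np.int64(82), 73.6) (20.5, np.int64(62), 68.6) (23.5, np.int64(56), 69.2) (26.5, np.int64(4), 72.6) 
block 60 948 sx [57.2 63.6 69. ] sy [-25.6  23.8] top [70.7 77.6 78.6]
(-24.5, np.int64(76), 76.7) (-21.5, np.int64(55), 77.8) (-18.5, np.int64(42), 74.8) (-15.5, np.int64(43), 72.4) (-12.5, np.int64(42), 69.0) (-9.5, np.int64(36), 66.4) (-6.5, np.int64(37), 63.5) (-3.5, np.int64(38), 60.3) (-0.5, np.int64(71), 61.0) (2.5, np.int64(70), 64.2) (5.5, np.int64(69), 66.8) (8.5, np.int64(77), 69.9) (11.5, np.int64(77), 72.9) (14.5, np.int64(84), 75.8) (17.5, np.int64(60), 77.9) (20.5, np.int64(35), 75.2)
[... 1213 characters left out ...]
8) (-9.5, np.int64(6), 64.2) (-6.5, np.int64(6), 60.5) (-3.5, np.int64(6), 59.5) (-0.5, np.int64(7), 59.3) (2.5, np.int64(7), 62.4) (5.5, np.int64(8), 65.7) (8.5, np.int64(6), 68.7) (11.5, np.int64(6), 70.6) (14.5, np.int64(8), 73.3) (17.5, np.int64(9), 75.3) (20.5, np.int64(7), 70.6) (23.5, np.int64(7), 70.6) (26.5, np.int64(1), 68.4) 
110 13 [106. 109. 111.] [-11.  -1.  10.]
120 8 [109. 110. 114.] [-11.  -6.   3.]
130 3 [111. 115. 116.] [-11. -11.  -9.]
140 1 [118. 118. 118.] [-11. -11. -11.]
160 2 [112. 113. 113.] [-9. -3.  4.]
170 17 [ 99. 101. 115.] [-11.  -4.   5.]
180 39 [ 99. 106. 114.] [-10.  -3.   5.]
190 83 [113. 117. 124.] [-24.  -6.  17.]
200 20 [115. 118. 122.] [-20.   3.  17.]
```

View pics/s1b.png

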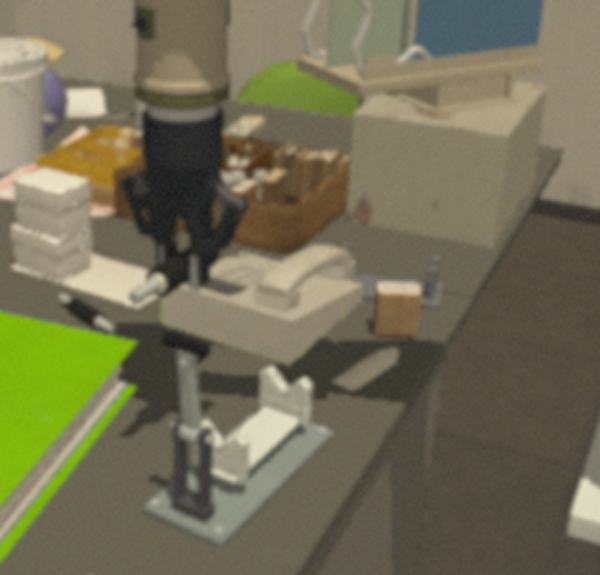

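```bash
python3 - <<'E'
from h import *
z=load('w2');k=1.5625;s=sense();T=R.from_euler('xyz',s['tcp_rot'],degrees=True)
e=ray(z,393/k,165/k,200.4-3+5); print('end in tool frame',T.inv().apply(e-s['tool_pos']))
e=ray(z,393/k,288/k,200.4-3+7); print('sleeve end',T.inv().apply(e-s['tool_pos']))
print(T.inv().apply(np.array([453.5,229.5,100])-s['tool_pos']))
E
```

```text
end in tool frame [ -1.90071924  -0.13840974 -79.80832907]
sleeve end [ -3.80968217  -0.13797256 -47.86969478]
[100.0782665  -88.46435021  -5.45456939]
```

>>> carry_out(commands=[0,-0.045,-0.002,0,0,0,1,0,-0.088,-0.005,-0.4,0,0,1,0.03,-0.088,-0.005,-0.4,0,0,1,0.07,-0.088,-0.005,-0.4,0,0,1,0.1,-0.088,-0.005,-0.4,0,0,1,0.11,-0.088,-0.005,-0.4,0,0,1,0.11,-0.088,-0.005,-0.4,0,0,1,0.11,-0.088,-0.005,-0.4,0,0,1])

```text
time: 6.5
tool_pos: [455.2, 229.2, 91.8]
tcp_rot: [80.1, 89.4, -16.3]
ft_force: [0.6, 0.2, -2.8]
finger_gap: 29.0
```

```bash
python3 - <<'E'
from h import *
s=sense(); print(s['time'],s['tool_pos'],s['tcp_rot'],s['ft_force'],s['wrist_torque'])
p,d=snap('scene','s2'); snap('wrist','w3'); q=cv2.imread('pics/s2.png')
A=cv2.resize(q[170:280,220:320],None,fx=5,fy=5,interpolation=cv2.INTER_CUBIC);B=cv2.resize(cv2.imread('pics/w3.png')[:280,120:400],(290,290))
M=np.zeros((550,800,3),np.uint8);M[:550,:500]=A;M[:290,505:795]=B;cv2.imwrite('pics/s2b.png',M)
E
```

```text
6.5 [455.17628187 229.24614324  91.82504346] [ 80.09893583  89.44801682 -16.25380668] [ 0.6359164   0.23970402 -2.84555048] [ 0.04036596 -0.01033681  0.00479813]
```

View pics/s2b.png

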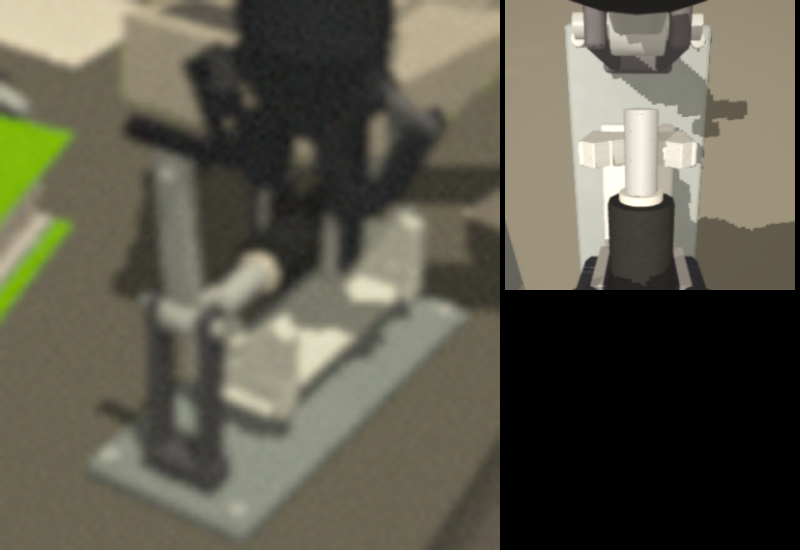

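>>> carry_out(commands=[0.003,0.001,0,0,0,0,1,0.006,0.001,0,0,0,0,1,0.009,0.001,0,0,0,0,1,0.012,0.001,0,0,0,0,1,0.014,0.001,0,0,0,0,1,0.015,0.001,0,0,0,0,1,0.015,0.001,0,0,0,0,1])

```text
time: 7.48
tool_pos: [456.2, 229.2, 76.7]
tcp_rot: [80.0, 89.4, -16.4]
ft_force: [-0.1, -0.4, -4.0]
finger_gap: 28.5
```

>>> carry_out(commands=[0,-0.0017,0,0,0,0,1,0.001,-0.0017,0,0,0,0,1,0.002,-0.0017,0,0,0,0,1,0.002,-0.0017,0,0,0,0,1])

```text
time: 7.98
tool_pos: [454.5, 229.4, 74.6]
tcp_rot: [79.6, 89.5, -16.8]
ft_force: [-0.0, -0.1, -4.3]
finger_gap: 29.1
```

```bash
python3 -c "
from h import *
s=sense();print(s['tool_pos'],s['ft_force'],s['wrist_torque'])"
```

```text
[454.47271815 229.35913877  74.56563773] [-0.03223942 -0.10139137 -4.31500399] [0.02454838 0.01903638 0.02919323]
```

>>> carry_out(commands=[0.0007,0,0,0,0,0,1,0.0014,0,0,0,0,0,1,0.002,0,0,0,0,0,1,0.002,0,0,0,0,0,1])

```text
time: 8.48
tool_pos: [454.6, 229.4, 73.5]
tcp_rot: [79.6, 89.4, -16.7]
ft_force: [-4.3, -2.8, 7.4]
finger_gap: 28.8
```

```bash
python3 -c "
from h import *
s=sense();print(s['tool_pos'],s['ft_force'],s['wrist_torque'])"
```

```text
[454.64664984 229.40004505  73.46526131] [-4.33185685 -2.78340551  7.35521365] [-0.35776705  0.74592153 -0.0225851 ]
```

>>> carry_out(commands=[0,-0.0007,0,0,0,0,1,0,-0.0012,0,0,0,0,1,0,-0.0012,0,0,0,0,1])

```text
time: 8.85
tool_pos: [453.3, 229.5, 73.2]
tcp_rot: [78.7, 89.5, -17.6]
ft_force: [0.4, 0.3, -2.6]
finger_gap: 28.5
```

```bash
python3 -c "
from h import *
s=sense();print(s['tool_pos'],s['ft_force'],s['wrist_torque'])"
```

```text
[453.2688177  229.50902965  73.15203436] [ 0.37302677  0.30292434 -2.64844911] [-0.01172547 -0.00405521 -0.04030899]
```

Off the flank and nearly free; lower in small steps.

>>> carry_out(commands=[0.0005,0,0,0,0,0,1,0.001,0,0,0,0,0,1,0.001,0,0,0,0,0,1])

```text
time: 9.22
tool_pos: [453.5, 229.6, 72.6]
tcp_rot: [80.2, 89.4, -16.2]
ft_force: [-0.8, -1.1, 2.7]
finger_gap: 28.7
```

```bash
python3 -c "
from h import *
s=sense();print(s['tool_pos'],s['ft_force'],s['wrist_torque'])"
```

```text
[453.5339196  229.56148806  72.55007768] [-0.834878   -1.09131908  2.70011503] [-0.13906036  0.2097505  -0.13588486]
```

>>> carry_out(commands=[0,-0.0004,0,0.4,0,0,1,0.0006,-0.0004,0,0.4,0,0,1,0.001,-0.0004,0,0.4,0,0,1,0.001,-0.0004,0,0.4,0,0,1])

```text
time: 9.72
tool_pos: [453.4, 229.6, 72.3]
tcp_rot: [81.4, 89.4, -15.4]
ft_force: [-3.3, -2.5, 6.5]
finger_gap: 28.9
```

```bash
python3 -c "
from h import *
s=sense();print(s['tool_pos'],s['ft_force'],s['wrist_torque'])"
```

```text
[453.39794096 229.64086493  72.29350262] [-3.33600846 -2.54639033  6.48874696] [-0.33575594  0.52955438 -0.08861881]
```

>>> carry_out(commands=[0,-0.0006,0,0,0,0,1,0,-0.001,0,0,0,0,1,0,-0.001,0,0,0,0,1])

```text
time: 10.1
tool_pos: [453.1, 229.6, 72.4]
tcp_rot: [83.4, 89.3, -13.3]
ft_force: [5.4, -2.0, -2.2]
finger_gap: 28.8
```

```bash
python3 -c "
from h import *
s=sense();print(s['tool_pos'],s['ft_force'],s['wrist_torque'])"
```

```text
[453.10210801 229.64848338  72.42715477] [ 5.43661405 -2.01335043 -2.19012829] [-0.27741616 -0.75792018 -0.09523131]
```

>>> carry_out(commands=[0,0.0006,0,0,0,0,1,0.0006,0.0006,0,0,0,0,1,0.0008,0.0006,0,0,0,0,1,0.0008,0.0006,0,0,0,0,1])

```text
time: 10.6
tool_pos: [453.4, 229.7, 72.2]
tcp_rot: [81.9, 89.4, -14.8]
ft_force: [-5.1, -2.4, 8.5]
finger_gap: 28.6
```

```bash
python3 -c "
from h import *
s=sense();print(s['tool_pos'],s['ft_force'],s['wrist_torque'])"
```

```text
[453.40080839 229.66706633  72.20362579] [-5.12095323 -2.39647793  8.48760084] [-0.35821645  0.62004195 -0.03981769]
```

>>> carry_out(commands=[0.0004,-0.0001,0,0,0,0,1,0.0004,-0.0001,0,0,0,0,1])

```text
time: 10.85
tool_pos: [453.4, 229.7, 72.3]
tcp_rot: [81.7, 89.4, -15.1]
ft_force: [-1.5, -3.1, 6.5]
finger_gap: 28.9
```

```bash
python3 -c "
from h import *
s=sense();print(s['tool_pos'],s['ft_force'],s['wrist_torque'])"
```

```text
[453.3846079  229.67897174  72.25429028] [-1.51194739 -3.07194684  6.45952274] [-0.37519892  0.22110996 -0.01175983]
```

>>> carry_out(commands=[0.0002,0,0,0,0,0,0.3,0.0002,0,0,0,0,0,0.2,0.0002,0,0,0,0,0,0.1,0.0002,0,0,0,0,0,0,0.0002,0,0,0,0,0,-0.1,0.0002,0,0,0,0,0,-0.2,0.0002,0,0,0,0,0,-0.2])

```text
time: 11.72
tool_pos: [453.4, 229.7, 72.0]
tcp_rot: [81.8, 89.4, -15.0]
ft_force: [0.2, -0.3, 0.4]
finger_gap: 51.2
```

```bash
python3 - <<'E'
from h import *
s=sense();print(s['tool_pos'],s['ft_force'],s['wrist_torque']);T=R.from_euler('xyz',s['tcp_rot'],degrees=True);print(T.as_matrix().round(3))
E
```

```text
[453.3616726  229.68986423  72.04231043] [ 0.15158132 -0.25003999  0.35536281] [ 0.03729827 -0.06203593  0.00575404]
[[ 0.011  0.993 -0.117]
 [-0.003 -0.117 -0.993]
 [-1.     0.011  0.002]]
```

>>> carry_out(commands=[-0.01,0,0,0,0,0,-0.2,-0.03,0,0,0,0,0,-0.2,-0.07,0,0,0,0,0,-0.1,-0.12,0,0,0,0,0,0.5,-0.16,0,0,0,0,0,1,-0.18,0,0,0,0,0,1,-0.18,0,0,0,0,0,1])

```text
time: 12.6
tool_pos: [452.2, 230.5, 253.5]
tcp_rot: [89.2, 89.2, -7.5]
ft_force: [-0.6, 1.1, 0.1]
finger_gap: -0.1
```

```bash
cat > pos.py <<'E'
from h import *
s=sense();T=R.from_euler('xyz',s['tcp_rot'],degrees=True);a=np.radians(83.5);X=np.array([np.cos(a),np.sin(a)]);Y=np.array([-X[1],X[0]])
d=s['tool_pos'][:2]-[453.3,229.3]; print('t',s['time'],'stand x,y',(d@X).round(1),(d@Y).round(1),'tip z',s['tool_pos'][2]-22,'F',s['ft_force'].round(1)); print('toolx',T.as_matrix()[:,0].round(3))
E
python3 pos.py; python3 - <<'E'
from h import *
snap('wrist','w4'); p=cv2.imread('pics/w4.png'); cv2.imwrite('pics/w4b.png',cv2.resize(p,(800,600)))
z=load('w4');P=cloud('w4').reshape(-1,3);a=np.radians(83.5);X=np.array([np.cos(a),np.sin(a)]);Y=np.array([-X[1],X[0]])
d=P[:,:2]-[453.3,229.3];sx=d@X;sy=d@Y
for lo in range(-80,85,10):
    m=(abs(sy)<22)&(sx>=lo)&(sx<lo+10)&(P[:,2]>66)&(P[:,2]<95); print(lo,m.sum(),np.percentile(sy[m],[2,50,98]).round(1) if m.any() else '',np.percentile(P[m,2],95).round(1) if m.any() else '')
E
```

```text
t 12.6 stand x,y 1.1 1.2 tip z 231.45676083198882 F [-0.6  1.1  0.1]
toolx [ 0.013 -0.002 -1.   ]
-80 41 [-6.9 -0.9  6. ] 76.9
-70 234 [-20.7   0.1  21.1] 78.7
-60 271 [-21.4   0.1  21.6] 78.4
-50 77 [-12.8   0.1  10.6] 83.3
-40 214 [-14.6  -1.   13.3] 84.3
-30 227 [-14.5  -0.   13.2] 84.6
-20 229 [-14.4  -1.1  13. ] 84.6
-10 242 [-14.3  -0.1  13.9] 84.2
0 247 [-14.2  -0.2  13.7] 84.3
10 255 [-14.1  -0.2  13.5] 84.4
20 269 [-15.2  -0.3  13.2] 84.3
30 267 [-15.   -1.3  13.1] 84.6
40 223 [-13.5  -0.5  11.9] 83.6
50 353 [-20.7  -0.5  20.7] 78.5
60 302 [-20.6  -0.6  20.5] 78.3
70 139 [-7.8 -1.6  5.3] 76.4
80 14 [-7.5 -1.2  5. ] 75.5
```

View pics/w4b.png

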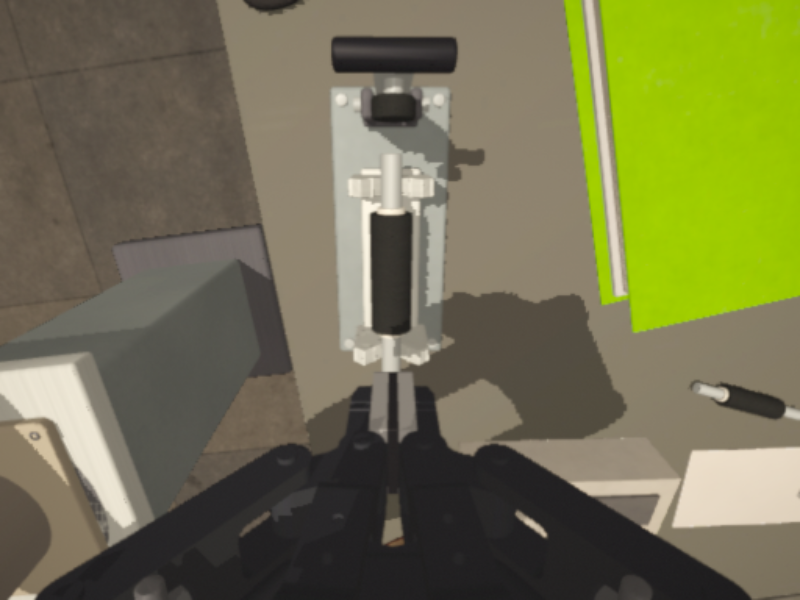

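>>> carry_out(commands=[0,0,-0.05,0,0,0,1,0,0,-0.1,0,0,0,1,0,0,-0.144,0,0,0,1,0,0,-0.144,0,0,0,1,0.025,0.001,-0.144,0,0,0,1,0.05,0.001,-0.144,0,0,0,1,0.05,0.001,-0.144,0,0,0,1,0.05,0.001,-0.144,0,0,0,1])

```text
time: 13.65
tool_pos: [469.7, 372.3, 201.2]
tcp_rot: [77.8, 89.4, -19.0]
ft_force: [0.8, 0.6, 0.8]
finger_gap: -0.2
```

```bash
python3 pos.py
```

```text
t 13.65 stand x,y 144.0 -0.1 tip z 179.24554276790167 F [0.8 0.6 0.8]
toolx [ 0.01  -0.003 -1.   ]
```

>>> carry_out(commands=[0,0,0.005,0,0,0,1,0,0,0.01,0,0,0,1,0,0,0.015,0,0,0,1,0,0,0.02,0,0,0,1,0,0,0.025,0,0,0,1,0,0,0.03,0,0,0,1,0,0,0.035,0,0,0,1,0,0,0.04,0,0,0,1])

```text
time: 14.65
tool_pos: [464.8, 332.2, 200.8]
tcp_rot: [74.8, 89.4, -21.9]
ft_force: [1.7, 2.5, -0.7]
finger_gap: -0.2
```

>>> carry_out(commands=[0,0,0.005,0,0,0,1,0,0,0.01,0,0,0,1,0,0,0.015,0,0,0,1,0,0,0.02,0,0,0,1,0,0,0.025,0,0,0,1,0,0,0.027,0,0,0,1])

```text
time: 15.4
tool_pos: [461.5, 305.1, 200.6]
tcp_rot: [75.1, 89.5, -21.7]
ft_force: [0.7, 4.8, -3.2]
finger_gap: -0.1
```

```bash
python3 pos.py; python3 - <<'E'
from h import *
p,d=snap('scene','s3'); q=cv2.imread('pics/s3.png')
A=cv2.resize(q[150:280,200:330],(570,570),interpolation=cv2.INTER_CUBIC);cv2.imwrite('pics/s3b.png',A)
E
```

```text
t 15.4 stand x,y 76.3 0.5 tip z 178.58140994433577 F [ 0.7  4.8 -3.2]
toolx [ 0.009 -0.004 -1.   ]
```

View pics/s3b.png

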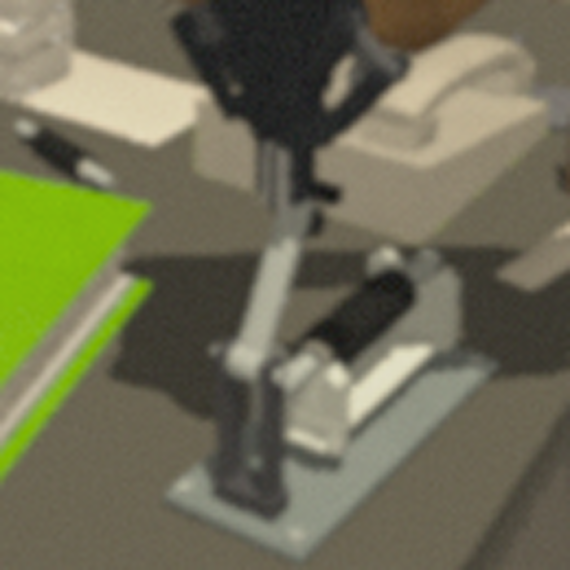

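>>> carry_out(commands=[-0.002,0,-0.003,0,0,0,1,-0.018,0,-0.003,0,0,0,1,-0.036,0,-0.003,0,0,0,1,-0.036,0,0.01,0,0,0,1,-0.036,0,0.024,0,0,0,1,-0.036,0,0.024,0,0,0,1,-0.025,0,0.024,0,0,0,1,-0.015,0,0.024,0,0,0,1,-0.01,0,0.024,0,0,0,1,-0.01,0,0.024,0,0,0,1])

```text
time: 16.7
tool_pos: [458.3, 281.2, 210.1]
tcp_rot: [68.2, 89.5, -28.5]
ft_force: [0.5, -0.4, 1.0]
finger_gap: -0.1
```

```bash
python3 pos.py
```

```text
t 16.7 stand x,y 52.1 0.9 tip z 188.11419313111824 F [ 0.5 -0.4  1. ]
toolx [ 0.008 -0.004 -1.   ]
```

>>> carry_out(commands=[0.004,0,0.002,0,0,0,1,0.009,0,0.006,0,0,0,1,0.0145,0,0.0115,0,0,0,1,0.021,0,0.017,0,0,0,1,0.028,0,0.022,0,0,0,1,0.0345,0,0.0265,0,0,0,1,0.042,0,0.03,0,0,0,1,0.0495,0,0.0335,0,0,0,1,0.0575,0,0.036,0,0,0,1,0.065,0,0.0375,0,0,0,1,0.065,0,0.0375,0,0,0,1])

```text
time: 18.08
tool_pos: [453.6, 243.6, 144.0]
tcp_rot: [59.4, 89.6, -37.4]
ft_force: [0.6, 0.0, 0.7]
finger_gap: -0.2
```

```bash
python3 pos.py
```

```text
t 18.075 stand x,y 14.3 1.4 tip z 121.98941888479098 F [0.6 0.  0.7]
toolx [ 0.006 -0.005 -1.   ]
```

>>> carry_out(commands=[0.002,0,0,0,0,0,1,0.004,0,0.0005,0,0,0,1,0.006,0,0.001,0,0,0,1,0.008,0,0.001,0,0,0,1,0.0095,0,0.001,0,0,0,1])

```text
time: 18.7
tool_pos: [453.5, 242.5, 134.4]
tcp_rot: [58.2, 89.6, -38.5]
ft_force: [0.5, -1.1, 2.2]
finger_gap: -0.4
```

```bash
python3 pos.py; python3 - <<'E'
from h import *
p,d=snap('scene','s4'); q=cv2.imread('pics/s4.png')
A=cv2.resize(q[150:280,200:330],(570,570),interpolation=cv2.INTER_CUBIC);cv2.imwrite('pics/s4b.png',A)
E
```

```text
t 18.7 stand x,y 13.2 1.3 tip z 112.39407213283204 F [ 0.5 -1.1  2.2]
toolx [ 0.006 -0.005 -1.   ]
```

View pics/s4b.png

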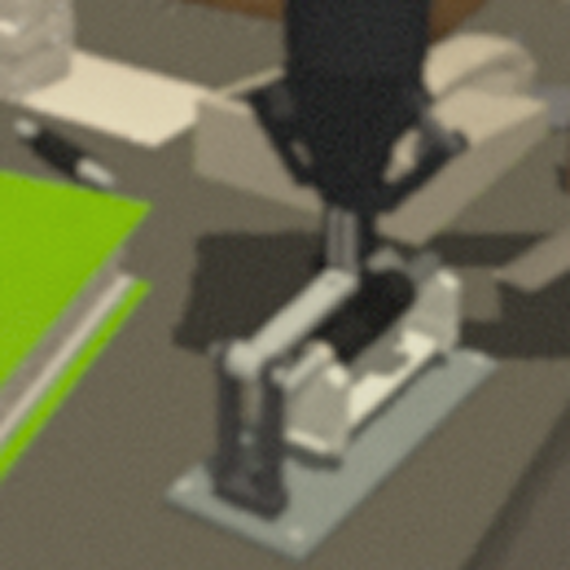

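>>> carry_out(commands=[0.001,0,0,0,0,0,1,0.002,0,0,0,0,0,1,0.003,0,0,0,0,0,1,0.003,0,0,0,0,0,1])

```text
time: 19.25
tool_pos: [453.4, 242.4, 131.0]
tcp_rot: [55.1, 89.6, -41.6]
ft_force: [-0.2, -0.5, 0.8]
finger_gap: 0.4
```

>>> carry_out(commands=[0.001,0,0,0,0,0,1,0.002,0,0,0,0,0,1,0.002,0,0,0,0,0,1])

```text
time: 19.62
tool_pos: [453.4, 242.3, 129.1]
tcp_rot: [54.7, 89.6, -42.0]
ft_force: [0.6, -1.3, 3.5]
finger_gap: 0.2
```

>>> carry_out(commands=[0.0007,0,0,0,0,0,1,0.0014,0,0,0,0,0,1,0.0014,0,0,0,0,0,1])

```text
time: 20.0
tool_pos: [453.4, 242.2, 127.8]
tcp_rot: [54.2, 89.6, -42.6]
ft_force: [-1.2, -2.3, 5.7]
finger_gap: 0.2
```

>>> carry_out(commands=[0.0007,0,0,0,0,0,1,0.0014,0,0,0,0,0,1,0.0014,0,0,0,0,0,1])

```text
time: 20.38
tool_pos: [453.5, 242.2, 126.6]
tcp_rot: [53.6, 89.6, -43.2]
ft_force: [-1.7, -3.3, 6.2]
finger_gap: -0.1
```

>>> carry_out(commands=[-0.002,0,0,0,0,0,1,-0.005,0,0,0,0,0,1,-0.015,0,0,0,0,0,1,-0.05,0,0,0,0,0,1,-0.1,0,0,0,0,0,1,-0.13,0,0,0,0,0,1,-0.13,0,0,0,0,0,1,-0.13,0,0,0,0,0,1])

```text
time: 21.38
tool_pos: [452.4, 242.8, 256.1]
tcp_rot: [49.5, 89.6, -47.3]
ft_force: [-0.7, 0.6, -0.1]
finger_gap: -0.0
```

```bash
python3 pos.py; python3 - <<'E'
from h import *
snap('wrist','w5'); p,d=snap('scene','s5')
A=cv2.resize(cv2.imread('pics/s5.png')[170:280,210:320],(400,400),interpolation=cv2.INTER_CUBIC);B=cv2.resize(cv2.imread('pics/w5.png')[:300,106:406],(400,400),interpolation=cv2.INTER_CUBIC)
cv2.imwrite('pics/s5b.png',np.hstack([A,B]))
P=cloud('w5').reshape(-1,3);a=np.radians(83.5);X=np.array([np.cos(a),np.sin(a)]);Y=np.array([-X[1],X[0]])
d=P[:,:2]-[453.3,229.3];sx=d@X;sy=d@Y
print('arm',[(x,round(float(np.median(P[m,2])),1)) for x in range(20,105,10) for m in [(abs(sy)<6)&(abs(sx-x)<4)&(P[:,2]>92)&(P[:,2]<125)] if m.any()])
for lo in list(range(-84,0,12)): 
    m=(abs(sy)<22)&(sx>=lo)&(sx<lo+12)&(P[:,2]>66)&(P[:,2]<92); print(lo,m.sum(),np.percentile(sy[m],[2,50,98]).round(1) if m.any() else '',np.percentile(P[m,2],95).round(1) if m.any() else '')
E
```

```text
t 21.375 stand x,y 13.3 2.4 tip z 234.10022556770815 F [-0.7  0.6 -0.1]
toolx [ 0.005 -0.005 -1.   ]
arm [(20, 105.3), (30, 108.7), (40, 105.3), (50, 105.3), (60, 105.1), (70, 105.3), (80, 105.4), (90, 105.2), (100, 106.3)]
-84 0  
-72 168 [-21.6  -1.9  21.4] 78.5
-60 270 [-21.5   0.4  21.3] 77.7
-48 136 [-14.6  -0.7  13.3] 84.0
-36 255 [-14.5   0.4  13.9] 84.2
-24 261 [-14.3  -0.7  13.7] 84.2
-12 246 [-14.2  -0.8  13.5] 84.2
```

View pics/s5b.png

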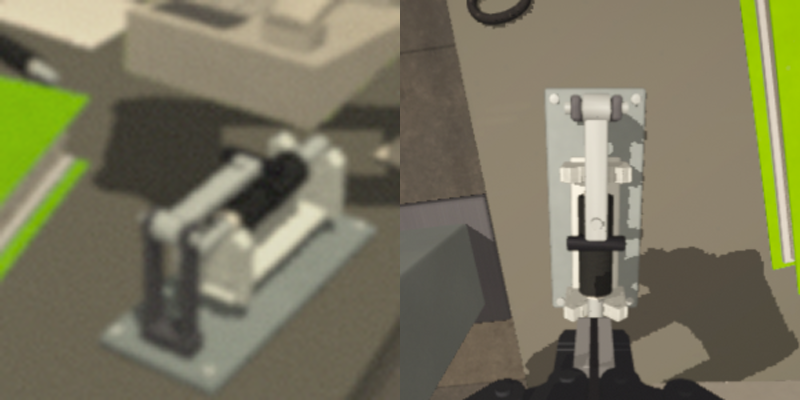

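```bash
python3 -c "
from h import *
print(order.hand_in())"
```

```text
the job is handed in; nothing more can be done
None
```

The larger roller, the one in the rack, is seated in both V-blocks. The hold-down arm is pressed down on it, and I handed the job in at about 21.5 s.

- **Seating:** I lowered the roller in small steps. It touched one V flank first, with a net load of about 11 N, so I re-centred it. I held it until it bore in both blocks with about 10 N, the load shared evenly between the ends and about 1.5 N sideways, and then let go. After release the wrist camera showed it level (sleeve top z about 84 mm at both ends) and within about 1 mm of centre.
- **Hold-down arm:** I pushed it over by its crossbar with closed fingers and pressed it down slowly to about 6 N at the crossbar.
- **Final check:** With the gripper clear, the last pictures show the arm level at z of about 105 mm along its top, over the sleeve. That puts the pad roughly 3 mm compressed, an estimate from heights and force since the pad itself is hidden.
- **Not checked:** The gripper touched none of the stamp, tube, scissors or small roller, but I did not re-measure their positions afterwards. Otherwise no check failed or disagreed beyond 1–2 mm of camera bias.

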